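Set out the condiment tray

TASK

Lay out the round condiment tray: the squat glass jar already stands in one of its four wells and stays there; going clockwise from it as seen from above, stand the salt shaker in the next well, the wooden pepper mill in the one after (opposite the jar) and the large tin in the last, so that the mill is between shaker and tin. Then set the small tin centred on top of the large tin. Leave everything upright and released, and do not disturb the jar, the gourds or the spice jars.

Things in the scene. Friction and masses are not known exactly. Their poses are not given: they have to be found in the camera images.
- condiment_tray: Round light-wood tray, fixed, 240 mm across, its plate 10 mm thick. On it stand four identical round wells with cork floors: each is a ring rim of 80 mm inner diameter, 4 mm wall, 6 mm high (rim top 16 mm above the worktop), floor 10 mm above the worktop. Origin: centre of the underside, on the worktop; z up. Well centres lie 70 mm from the centre along the tray's own +x, +y, -x and -y axes; the tray may be turned any way about z.
- glass_jar: Squat glass jar with pale screw lid, 73 mm across, 70 mm high, loose, standing in one of the tray's wells (the one on the tray's +x axis). Origin: centre of its underside, z up. It is not to be moved; it tells which well is which.
- salt_shaker: Small glass salt shaker with domed grey perforated top, 44 mm across, 90 mm high (round body to 66 mm height, then the top, 34 mm across, to 90 mm). Origin: centre of its underside, z up. Goes in the next well clockwise (from above) after the jar: the tray's -y well.
- pepper_mill: Turned wooden pepper mill, 150 mm high: for gripping, the body is a round 58 mm across up to 108 mm, the head 50 mm across from 109 to 139 mm, a small 12 mm knob on top; all one rigid piece. Origin: centre of its underside, z up. Goes in the well opposite the jar: the tray's -x well.
- large_tin: Low round metal tin with flat closed lid, 60 mm across, 40 mm high. Origin: centre of its underside, z up. Goes in the well counter-clockwise next to the jar: the tray's +y well.
- small_tin: Low round metal tin with flat closed lid, 40 mm across, 30 mm high. Origin: centre of its underside, z up. Goes on top of the large tin, centred.
- gourd_a: Small white dried gourd, about 61 mm across, 57 mm high, loose; a bystander at the left. Origin: centre of its underside.
- gourd_b: Small white dried gourd, about 68 mm across, 60 mm high, loose; a bystander behind, towards the right. Origin: centre of its underside.
- spice_white: Slim spice jar with flat white cap, 44 mm across, 110 mm high, loose; a bystander behind, near the middle. Origin: centre of its underside. Above and behind it a wall shelf overhangs the worktop: its front edge is 0.61 m ahead of the robot base and its underside 0.42 m above the worktop, with a side wing from 0.38 m to the left; keep the wrist clear of it.
- spice_black: Slim spice jar with flat black cap, 44 mm across, 113 mm high, loose; a bystander behind at the left. Origin: centre of its underside.
Not all that is in view belongs to the job. Leave any turquoise look-alike of the pepper_mill alone. Leave any yellow look-alike of the small_tin alone.

How it is judged:
At the end, for the whole second after the job is handed in: Clockwise from above: jar, salt shaker, pepper mill, large tin, each upright (0.1 rad) on its well floor (4 mm), within 18 mm of the well centre along each tray axis; the small tin upright on the large tin, within 12 mm of its centre; all released and at rest (x of glass_jar in the frame of condiment_tray between 0.052 and 0.088 m and y of glass_jar in the frame of condiment_tray between -0.018 and 0.018 m and z of glass_jar in the frame of condiment_tray between 0.006 and 0.014 m and angle between each of glass_jar, salt_shaker, pepper_mill, large_tin, small_tin's own z axis and vertical below 0.1 rad and x of salt_shaker in the frame of condiment_tray between -0.018 and 0.018 m and y of salt_shaker in the frame of condiment_tray between -0.088 and -0.052 m and z of salt_shaker in the frame of condiment_tray between 0.006 and 0.014 m and x of pepper_mill in the frame of condiment_tray between -0.088 and -0.052 m and y of pepper_mill in the frame of condiment_tray between -0.018 and 0.018 m and z of pepper_mill in the frame of condiment_tray between 0.006 and 0.014 m and x of large_tin in the frame of condiment_tray between -0.018 and 0.018 m and y of large_tin in the frame of condiment_tray between 0.052 and 0.088 m and z of large_tin in the frame of condiment_tray between 0.006 and 0.014 m and horizontal distance between small_tin and large_tin below 0.012 m and z of small_tin in the frame of large_tin between 0.036 and 0.044 m and linear speed of each of salt_shaker, pepper_mill, large_tin, small_tin, glass_jar below 0.02 m/s and angular speed of each of salt_shaker, pepper_mill, large_tin, small_tin, glass_jar below 0.3 rad/s); the robot touches nothing.
It fails at once if a bystander (gourd or spice jar) is shoved more than 30 mm or knocked over (distance of any of gourd_a, gourd_b, spice_white, spice_black from where it was at the start of the episode above 0.03 m or angle between any of gourd_a, gourd_b, spice_white, spice_black's own z axis and vertical above 0.6 rad).
It fails at once if the glass jar on the tray is moved more than 20 mm or tipped (distance of glass_jar from where it was at the start of the episode above 0.02 m or angle between glass_jar's own z axis and vertical above 0.4 rad).
It also fails if it takes over 138 s, if anything falls off the work surface, if the arm or the gripper's body presses on something with over 40 N, if the wrist force passes 120 N, or if a joint passes its speed limit or range.

ROBOT

A 7-joint arm with a two-finger parallel gripper is mounted at the origin on a cart in front of the work surface, level with it; the furniture and walls round the work are solid. World frame = base frame: x ahead of the robot, y to its left, z up, the work surface at z = 0. Lengths are in m, angles in rad, forces in N, time in s.
With the tool pointing down it reaches from about 0.425 to 0.925 m from the base axis. Payload 6.8 kg.
Tool frame: the origin (TCP) lies at the very end of the fingers, on their centre line; the grasp point (between the pads) lies r.pinch_z behind it (r.pinch_z is the distance from the TCP to the grasp point, in m); z points along the fingers, y is the line along which they close (so a half turn about z gives the same grasp; the last joint's range is limited). The gripper opens to 85 mm and grips with 20 to 120 N. Pads are 22 mm wide; open, the fingers measure 114 mm over their backs; the gripper's body (76 mm by 85 mm) begins 54 mm behind the grasp point. The pads swing forward as they close: fully open they stand 13 mm farther back than shut.
Start: joints at [1.079, 0.477, 0.022, 1.555, -0.011, 1.109, -0.083], TCP at [0.253, -0.626, 0.231] pointing down, gripper open.
Joint ranges: [-2.96, 2.96], [-0.34, 2.1], [-1.41, 1.46], [0.24, 2.44], [-1.37, 4.51], [0.17, 1.92], [-2.96, 2.96]. Speed limits (rad/s): [2.39, 2.39, 3.14, 3.14, 3.14, 3.14, 3.14].

INTERFACE

Orientations are given as a rotation vector (axis times angle).
In Python, from bench import status, grab_frame, camera_model, r gives the robot as it stands. The module is installed in compiled form; this text tells all that it offers.
- The arm moves only by the shell command python3 -m creep 'ROWS' [FORCE]. ROWS is text: rows parted by semicolons, each of 7 numbers parted by spaces: the turn, a rotation vector about the tool's x, y, z in rad, then the shift along the tool's x, y, z in mm, then the opening, from -1 (shut) to 1 (fully open). In form: rx ry rz tx ty tz fingers; .... A call has 1 to 10 rows; each row is the pose to reach, as a shift and turn from the pose commanded when the call began, along the tool's axes at that moment; what a row does not reach only later rows make up. A row lasts 1/8 s, in which the tool goes at most 62.5 mm and 10.7 degrees, less where a joint would pass 70% of its speed; a pose out of reach is approached as far as the arm can. A call with a gripper value outside its range is refused whole. The fingers move at their own pace and stop on an object; FORCE is the grip in N (left out, the last holds). Time passes only in rows, so rows that repeat a pose let the fingers close. It gives the time, the measured TCP pose, the force, the opening and the grip force at its end, in the units of the state.
- status.get_obs(): the state, without advancing time (a new reading comes with each control period).
- grab_frame(name): name is "scene" or "top" or "wrist"; returns (picture, depth): 384x512x3 uint8, red, green, blue; 384x512 float32, m along the optical axis (not along the pixel's ray), 0 where there is no reading.
- camera_model(name): a dict with "K" (3x3 intrinsics, pixels), "rvec" (rotation vector, rad) and "tvec" (3), from world to camera coordinates, as OpenCV has them. Camera axes: x right, y down, z forward; pixel columns grow to the right and rows downward; lengths in m; the calibration is good to about 2 mm. A picture is of the moment at which its call begins: read the wrist's pose just before it. camera_model takes no time and is no camera call; for the wrist camera it gives the pose at the moment of the call.
- r.hand_in(): hands the job in; it is judged then, once.
The state is a dict: "clock": time; "joints": joint angles; "qvel": joint speeds; "tau": joint torques, N m; "tcp_pos": TCP position; "orientation": TCP orientation; "contact_force": force on the tool from outside, world axes, zero at the start; "moment": the same for the moment, N m; "grip_width": finger opening in m; "gripper_force": force on a finger pad.
Only numpy, scipy, OpenCV 4.12 (cv2) and the standard library are available. Lean on these libraries where they do the work, as an engineer would, in place of code of your own. Each camera call takes 0.05 s, during which the arm holds its last target. There are 200 camera calls.

## Working session

There is one attempt and no reset: what is moved stays moved. The work goes in short steps, Python scripts to look and compute and a shell command to move; the robot and the scene stay as the last step left them, time stands still between calls to the robot, and variables do not carry over. Pictures are saved under pics/ and viewed, at most 14 in all, crops included, and the job is handed in when it is done.

```bash
mkdir -p pics; cat > h.py <<'E'
import numpy as np, cv2
from bench import status, grab_frame, camera_model, r
def cam(n):
    m=camera_model(n); R=cv2.Rodrigues(np.array(m["rvec"],float))[0]; return np.array(m["K"]),R,np.array(m["tvec"],float).ravel()
def shot(n,f):
    im,d=grab_frame(n); cv2.imwrite(f"pics/{f}.png",im[:,:,::-1]); np.save(f"{f}.npy",d); return im,d
def ray(n,u,v,z,c=None):
    K,R,t=c or cam(n); C=-R.T@t; d=R.T@np.linalg.inv(K)@[u,v,1.]; return C+d*(z-C[2])/d[2]
def cloud(n,d,c=None):
    K,R,t=c or cam(n); v,u=np.mgrid[:d.shape[0],:d.shape[1]]
    p=np.stack([(u-K[0,2])/K[0,0]*d,(v-K[1,2])/K[1,1]*d,d],-1); return (p-t)@R
E
python3 - <<'E'
from h import *
for n in("top","scene"):
    shot(n,n+"0"); K,R,t=cam(n); print(n,K[0,0],(-R.T@t).round(3),R[2].round(2))
a=cv2.imread("pics/top0.png");cv2.imwrite("pics/top0b.png",cv2.resize(a,(800,600),interpolation=cv2.INTER_CUBIC))
s=status.get_obs();print(s,r.pinch_z)
E
```

```text
top 423.6344116701692 [0.388 0.012 1.177] [ 0.08  0.   -1.  ]
scene 419.3932282243267 [ 0.221 -0.504  0.961] [ 0.24  0.47 -0.85]
{'clock': 0.1, 'joints': array([ 1.0788874 ,  0.47772748,  0.02236707,  1.5563305 , -0.01147649,
        1.10931683, -0.08309998]), 'qvel': array([-1.85119826e-03, -1.42106814e-03, -1.77757468e-03, -2.88444530e-03,
        6.82858695e-06,  5.74606711e-04, -3.60723091e-03]), 'tau': array([ 3.61251448e-03, -5.97762966e+01,  1.61352754e+00, -2.81956816e+01,
        1.28341815e-02,  5.00995913e-03, -4.75085835e-05]), 'tcp_pos': array([ 0.25252909, -0.62541293,  0.23042602]), 'orientation': array([-3.08236078e+00, -5.98903237e-01,  7.28242278e-04]), 'contact_force': array([0.49455785, 0.13955105, 0.27091021]), 'moment': array([-0.01143712, -0.03695077,  0.03925663]), 'gripper_force': 0.0, 'grip_width': 0.08571944989706196} 0.0187
```

View pics/top0b.png

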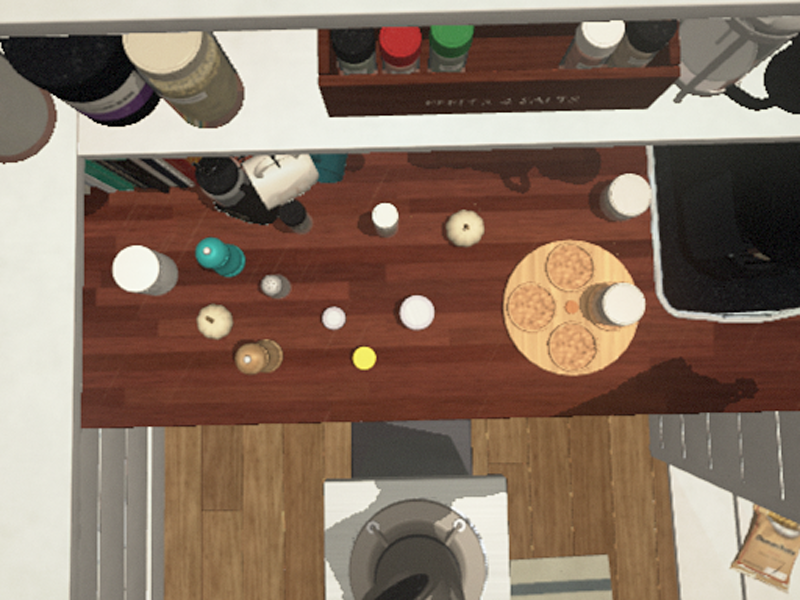

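View pics/scene0.png

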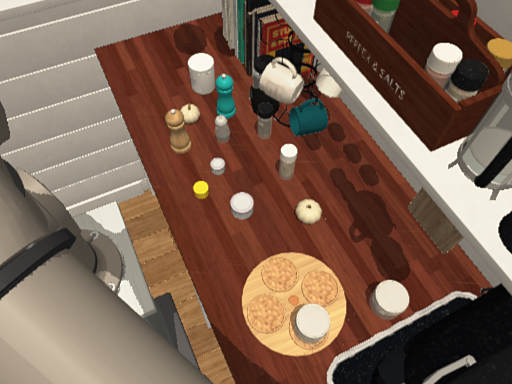

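The top view is oriented with +x up and +y left. In 800x600 pixels: mill (250,358), shaker (272,286), small tin (333,318), large tin (416,312) and jar (622,303), with empty wells at (570,265), (530,305) and (572,347). The decoys are yellow (364,357) and turquoise (215,252). The scene view agrees.

```bash
python3 - <<'E'
from h import *
C={n:cloud(n,np.load(n+"0.npy")) for n in("top","scene")}
S=512/800
seeds=dict(mill=(250,358,.11,.137),shaker=(272,286,.068,.095),small=(333,318,.022,.04),large=(416,312,.03,.05),jar=(622,303,.06,.08),gA=(214,321,.03,.07),yel=(364,357,.02,.04),turq=(212,252,.1,.137),spw=(385,220,.09,.12),gB=(465,227,.03,.07))
for k,(u,v,a,b) in seeds.items():
    g=ray("top",u*S,v*S,(a+b)/2)
    for n in C:
        P=C[n].reshape(-1,3); m=(np.hypot(*(P[:,:2]-g[:2]).T)<.05)&(P[:,2]>a)&(P[:,2]<b)
        Q=P[m]; 
        if len(Q)<5: print(k,n,'none');continue
        (c,rad)=cv2.minEnclosingCircle(Q[:,:2].astype(np.float32))
        print(k,n,len(Q),'mean',Q.mean(0).round(4),'circ',np.round(c,4),round(rad,4),'zmed',np.median(Q[:,2]).round(4))
# tray outline & wells by colour
for n in C:
    im=cv2.imread(f"pics/{n}0.png"); P=C[n]
    m=(P[...,2]>.004)&(P[...,2]<.02)&(abs(P[...,1]+.34)<.16)&(abs(P[...,0]-.52)<.16)
    print(n,'tray circ',cv2.minEnclosingCircle(P[m][:,:2].astype(np.float32)),np.median(P[m][:,2]))
# top well: orange cork by Hough on rectified world image 1mm/px at z=.01
K,R,t=cam("top")
xs=np.linspace(.66,.36,601);ys=np.linspace(-.16,-.52,721)
X,Y=np.meshgrid(xs,ys,indexing='ij')
p=np.stack([X,Y,np.full_like(X,.012)],-1)@R.T+t;q=p@K.T;q=q[...,:2]/q[...,2:]
im=cv2.imread("pics/top0.png");w=cv2.remap(im,q[...,0].astype(np.float32),q[...,1].astype(np.float32),cv2.INTER_LINEAR)
cv2.imwrite("pics/tray0.png",w)
h=cv2.HoughCircles(cv2.GaussianBlur(w[...,0],(5,5),2),cv2.HOUGH_GRADIENT,1.5,100,param1=60,param2=25,minRadius=74,maxRadius=92)
if h is not None:
    for c in h[0]: print('well',.66-c[1]*.0005,-.16-c[0]*.0005,c[2]*.5)
E
```

```text
mill top 240 mean [0.3688 0.2523 0.1312] circ [0.3682 0.256 ] 0.025 zmed 0.132
mill scene 202 mean [0.3661 0.2425 0.1283] circ [0.3676 0.2502] 0.0244 zmed 0.1299
shaker top 141 mean [0.4879 0.2298 0.0843] circ [0.4892 0.2316] 0.0173 zmed 0.0854
shaker scene 121 mean [0.4861 0.2231 0.0829] circ [0.488  0.2268] 0.0167 zmed 0.0837
small top 165 mean [0.4328 0.1329 0.0304] circ [0.4331 0.1329] 0.0198 zmed 0.0304
small scene 161 mean [0.4325 0.1298 0.0303] circ [0.4336 0.1317] 0.0206 zmed 0.0308
large top 383 mean [ 0.4385 -0.0109  0.0403] circ [ 0.4386 -0.0114] 0.0299 zmed 0.0404
large scene 415 mean [ 0.4379 -0.0144  0.0406] circ [ 0.4398 -0.0122] 0.0311 zmed 0.041
jar top 352 mean [ 0.4415 -0.3478  0.0769] circ [ 0.4418 -0.3532] 0.0368 zmed 0.0783
jar scene 276 mean [ 0.4351 -0.3595  0.0766] circ [ 0.4421 -0.3544] 0.0365 zmed 0.0789
gA top 335 mean [0.4319 0.3394 0.0377] circ [0.4325 0.3407] 0.0294 zmed 0.0374
gA scene 205 mean [0.4329 0.335  0.0385] circ [0.4321 0.3375] 0.0297 zmed 0.0386
yel top 171 mean [0.3629 0.0816 0.0305] circ [0.3629 0.0816] 0.0199 zmed 0.0307
yel scene 173 mea
[... 216 characters left out ...]
 zmed 0.126
spw top 227 mean [0.5935 0.0381 0.1089] circ [0.5949 0.0384] 0.0215 zmed 0.1095
spw scene 246 mean [0.5923 0.0331 0.1072] circ [0.5957 0.0364] 0.0227 zmed 0.1097
gB top 399 mean [ 0.5836 -0.0987  0.0404] circ [ 0.5846 -0.0991] 0.0318 zmed 0.0411
gB scene 429 mean [ 0.5814 -0.1051  0.0403] circ [ 0.5843 -0.102 ] 0.0322 zmed 0.0411
top tray circ ((0.5191956758499146, -0.3424137830734253), 0.2184315174818039) 0.01037299449528366
scene tray circ ((0.519911527633667, -0.32316720485687256), 0.21328286826610565) 0.011453302436152802
well 0.44437504 -0.375625 37.9
well 0.64012504 -0.395875 38.2
well 0.37387502 -0.279625 42.85
well 0.515625 -0.284875 44.725
well 0.49462503 -0.400375 45.55
```

View pics/tray0.png

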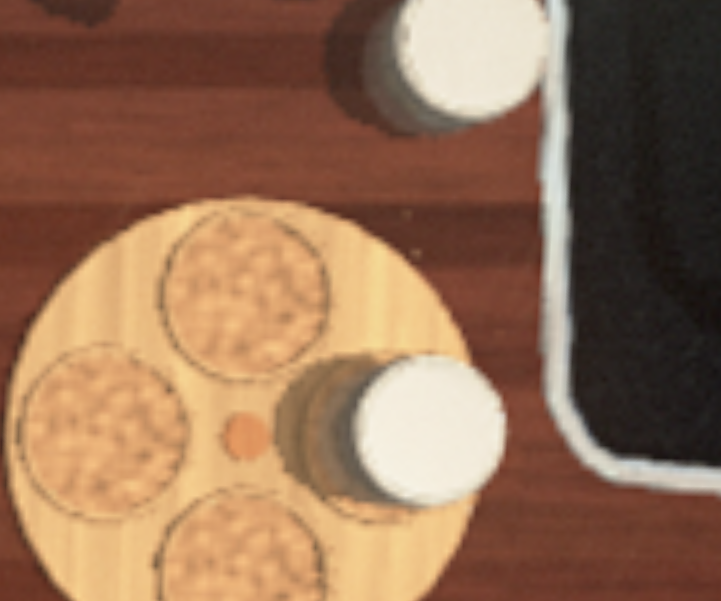

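Tray at (0.443, -0.283), with its +x toward world -y. The tray crop shows the centre dot at (246,436) and wells at (245,295), (103,433) and (241,572). Targets are tin (0.5125,-0.2825), mill (0.443,-0.212) and shaker (0.374,-0.281).

```bash
cat >> h.py <<'E'
from scipy.spatial.transform import Rotation as Ro
def delta(*tg):
    s=status.get_obs(); R0=Ro.from_rotvec(s["orientation"]); Rg=Ro.from_rotvec([np.pi,0,0])
    for g in tg: print((R0.inv()*Rg).as_rotvec().round(3), (R0.inv().apply(np.array(g)-s["tcp_pos"])*1000).round(1))
E
python3 -c "
from h import *
delta((.35,-.45,.25),(.4385,-.012,.22))"
```

```text
[-0.002  0.     0.384] [ 156.1 -126.2  -19.4]
[-0.002  0.     0.384] [ 402.1 -499.1   11.2]
```

```bash
python3 -m creep '0 0 0.05 20 -20 -5 1; 0 0 0.15 55 -55 -10 1; 0 0 0.25 95 -95 -15 1; 0 0 0.35 135 -135 -20 1; 0 0 0.384 175 -180 -20 1; 0 0 0.384 215 -225 -20 1; 0 0 0.384 255 -275 -15 1; 0 0 0.384 290 -325 -10 1; 0 0 0.384 310 -350 -5 1; 0 0 0.384 310 -350 0 1' 40; python3 -c "
from h import *
delta((.4385,-.012,.2),(.4385,-.012,.012))"
```

```text
clock: 1.35
tcp_pos: [0.4097, -0.1827, 0.2311]
orientation: [-3.141, -0.008, -0.0]
contact_force: [0.1, -0.6, -0.9]
grip_width: 0.0852
gripper_force: 0.0
[-0.    -0.     0.005] [  29.6 -170.5   31.2]
[-0.    -0.     0.005] [  29.6 -170.5  219.2]
```

```bash
python3 -m creep '0 0 0.005 5 -35 5 1; 0 0 0.005 12 -80 15 1; 0 0 0.005 22 -130 30 1; 0 0 0.005 28 -160 55 1; 0 0 0.005 29.5 -170.5 90 1; 0 0 0.005 29.5 -170.5 120 1; 0 0 0.005 29.5 -170.5 145 1; 0 0 0.005 29.5 -170.5 155 1; 0 0 0.005 29.5 -170.5 155 1' ; python3 - <<'E'
from h import *
delta((.4390,-.0115,.012))
shot("wrist","w1")
E
```

```text
clock: 2.48
tcp_pos: [0.4385, -0.0155, 0.076]
orientation: [3.141, -0.01, -0.002]
contact_force: [0.4, 0.3, 0.6]
grip_width: 0.0855
gripper_force: 0.0
[ 0.     0.001 -0.006] [ 0.6 -4.  64. ]
```

View pics/w1.png

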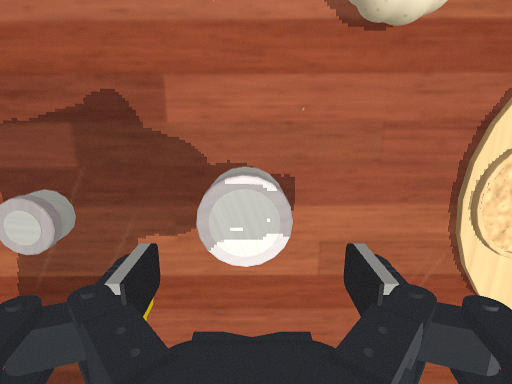

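The wrist view shows the large tin at (245,217) with the fingers at about 140 and 365, so it is centred between them. Descend and grip.

```bash
python3 -m creep '0 0 -0.005 0.5 -4 15 1; 0 0 -0.005 0.5 -4 35 1; 0 0 -0.005 0.5 -4 52 1; 0 0 -0.005 0.5 -4 63 1; 0 0 -0.005 0.5 -4 64 1; 0 0 -0.005 0.5 -4 64 -1; 0 0 -0.005 0.5 -4 64 -1; 0 0 -0.005 0.5 -4 64 -1; 0 0 -0.005 0.5 -4 64 -1; 0 0 -0.005 0.5 -4 64 -1' 40; python3 -c "
from h import *
delta((.4385,-.012,.12),(.5125,-.2825,.12))"
```

```text
clock: 3.78
tcp_pos: [0.4397, -0.0109, 0.0133]
orientation: [3.141, -0.0, 0.002]
contact_force: [-2.2, 1.2, 7.2]
grip_width: 0.0581
gripper_force: 41.1
[ 0.    -0.001 -0.   ] [  -1.1    1.2 -106.7]
[ 0.    -0.001 -0.   ] [  73.   271.6 -106.6]
```

```bash
python3 -m creep '0 0 0 0 0 -15 -1; 0 0 0 0 0 -45 -1; 0 0 0 0 15 -80 -1; 0 0 0 10 45 -105 -1; 0 0 0 22 85 -107 -1; 0 0 0 35 130 -107 -1; 0 0 0 50 180 -107 -1; 0 0 0 63 230 -107 -1; 0 0 0 71 263 -107 -1; 0 0 0 73 271.5 -107 -1'; python3 -m creep '0 0 0 0 0 0 -1; 0 0 0 0 0 0 -1'; python3 - <<'E'
from h import *
delta((.5125,-.2825,.0235))
shot("wrist","w2"); shot("scene","s2")
E
```

```text
clock: 5.03
tcp_pos: [0.5119, -0.2852, 0.1202]
orientation: [3.141, -0.006, 0.001]
contact_force: [-0.3, 0.9, -1.6]
grip_width: 0.0579
gripper_force: 43.2
clock: 5.28
tcp_pos: [0.5121, -0.2805, 0.1196]
orientation: [-3.141, -0.003, 0.0]
contact_force: [0.1, 0.2, -0.9]
grip_width: 0.0578
gripper_force: 43.2
[-0.001  0.     0.002] [ 0.4  2.1 96.1]
```

View pics/w2.png

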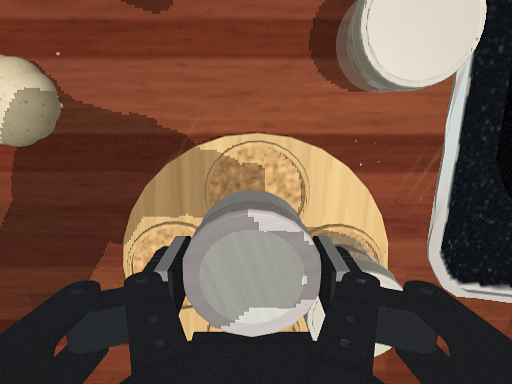

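The tin is held above the far well, whose centre is at (258,185). Lower, release and rise.

```bash
python3 -m creep '0 0 0 0.4 2 20 -1; 0 0 0 0.4 2 50 -1; 0 0 0 0.4 2 75 -1; 0 0 0 0.4 2 88 -1; 0 0 0 0.4 2 93 -1; 0 0 0 0.4 2 95.5 -1; 0 0 0 0.4 2 96 -1; 0 0 0 0.4 2 96 -1'; python3 -m creep '0 0 0 0 0 0 0.2; 0 0 0 0 0 0 0.6; 0 0 0 0 0 0 0.6; 0 0 0 0 0 -12 0.8; 0 0 0 0 0 -50 1; 0 0 0 0 0 -100 1; 0 0 0 0 0 -110 1; 0 0 0 0 0 -110 1'; python3 - <<'E'
from h import *
delta((.433,.132,.13),(.433,.132,.008))
im,d=shot("top","t3");P=cloud("top",d).reshape(-1,3)
m=(np.hypot(P[:,0]-.5125,P[:,1]+.2825)<.06)&(P[:,2]>.04)&(P[:,2]<.06)
print(m.sum(),cv2.minEnclosingCircle(P[m][:,:2].astype(np.float32)),np.median(P[m][:,2]))
E
```

```text
clock: 6.38
tcp_pos: [0.513, -0.2846, 0.024]
orientation: [3.141, -0.001, 0.002]
contact_force: [-0.9, -0.4, -0.2]
grip_width: 0.0578
gripper_force: 43.2
clock: 7.38
tcp_pos: [0.513, -0.2846, 0.1344]
orientation: [3.141, -0.001, 0.003]
contact_force: [-0.3, -0.8, 0.3]
grip_width: 0.0855
gripper_force: 0.0
[ 0.001 -0.002 -0.   ] [ -80.1 -416.6    3.8]
[ 0.001 -0.002 -0.   ] [ -80.3 -416.7  125.8]
234 ((0.5085177421569824, -0.2838672995567322), 0.029799893498420715) 0.050211294761864464
```

```bash
python3 -m creep '0 0 0 -5 -25 0 1; 0 0 0 -15 -70 0 1; 0 0 0 -25 -125 0 1; 0 0 0 -36 -185 0 1; 0 0 0 -48 -245 0 1; 0 0 0 -59 -305 0 1; 0 0 0 -69 -360 0 1; 0 0 0 -77 -400 0 1; 0 0 0 -80 -416.5 10 1; 0 0 0 -80 -416.5 40 1'; python3 -m creep '0 0 0 0 0 5 1; 0 0 0 0 0 5 1'; python3 - <<'E'
from h import *
delta((.433,.132,.008))
im,d=shot("top","t4");P=cloud("top",d).reshape(-1,3)
m=(np.hypot(P[:,0]-.5125,P[:,1]+.2825)<.06)&(P[:,2]>.04)&(P[:,2]<.06)
print(m.sum(),cv2.minEnclosingCircle(P[m][:,:2].astype(np.float32)),np.median(P[m][:,2]))
im,d=shot("wrist","w4")
E
```

```text
clock: 8.68
tcp_pos: [0.4325, 0.1342, 0.0927]
orientation: [-3.14, -0.005, -0.001]
contact_force: [0.3, -0.7, -1.1]
grip_width: 0.0853
gripper_force: 0.0
clock: 8.93
tcp_pos: [0.432, 0.1317, 0.0877]
orientation: [3.141, -0.001, -0.003]
contact_force: [-0.3, -0.1, 0.9]
grip_width: 0.0856
gripper_force: 0.0
[ 0.001  0.002 -0.001] [ 1.2 -0.3 79.7]
401 ((0.511795163154602, -0.2840479910373688), 0.030524685978889465) 0.05009761520433165
```

View pics/w4.png

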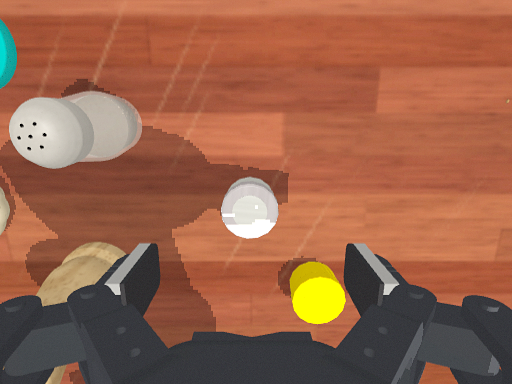

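The small tin at (250,208) is centred between the fingers, and the yellow decoy at (318,293) stays clear of the finger line.

```bash
python3 -m creep '0 0 0 1 0 20 0.6; 0 0 0 1 0 45 0.5; 0 0 0 1 0 67 0.5; 0 0 0 1 0 78 0.5; 0 0 0 1 0 80 0.5; 0 0 0 1 0 80 -1; 0 0 0 1 0 80 -1; 0 0 0 1 0 80 -1; 0 0 0 1 0 80 -1; 0 0 0 1 0 80 -1' 35; python3 -m creep '0 0 0 0 0 -10 -1; 0 0 0 0 0 -40 -1; 0 0 0 0 0 -85 -1; 0 0 0 0 0 -125 -1; 0 0 0 0 0 -135 -1; 0 0 0 0 0 -135 -1';  python3 - <<'E'
from h import *
delta((.4325,.1317,.008),(.512,-.284,.145))
E
```

```text
clock: 10.28
tcp_pos: [0.4343, 0.1324, 0.0093]
orientation: [-3.141, 0.001, -0.002]
contact_force: [-0.7, -0.0, 5.4]
grip_width: 0.0379
gripper_force: 34.5
clock: 11.02
tcp_pos: [0.4339, 0.1321, 0.1439]
orientation: [-3.141, 0.001, -0.002]
contact_force: [0.0, 0.4, -1.3]
grip_width: 0.0377
gripper_force: 35.2
[-0.    -0.002 -0.001] [ -1.6   0.4 135.9]
[-0.    -0.002 -0.001] [ 78.3 416.   -1.1]
```

```bash
python3 -m creep '0 0 0 4 20 0 -1; 0 0 0 12 60 0 -1; 0 0 0 22 115 0 -1; 0 0 0 33 175 0 -1; 0 0 0 44 235 0 -1; 0 0 0 55 295 0 -1; 0 0 0 66 350 0 -1; 0 0 0 74 390 0 -1; 0 0 0 78 410 0 -1; 0 0 0 79 416 0 -1'; python3 -m creep '0 0 0 0 0 0 -1; 0 0 0 0 0 0 -1;0 0 0 0 0 0 -1'; python3 - <<'E'
from h import *
delta((.5125,-.284,.0605))
shot("wrist","w5")
E
```

```text
clock: 12.28
tcp_pos: [0.512, -0.2837, 0.142]
orientation: [-3.14, 0.001, 0.003]
contact_force: [-0.3, 0.8, -1.2]
grip_width: 0.0374
gripper_force: 35.3
clock: 12.65
tcp_pos: [0.5127, -0.2826, 0.1435]
orientation: [-3.141, -0.002, -0.0]
contact_force: [0.5, 0.2, 0.5]
grip_width: 0.0379
gripper_force: 35.3
[-0.    -0.     0.002] [-0.2  1.4 83. ]
```

View pics/w5.png

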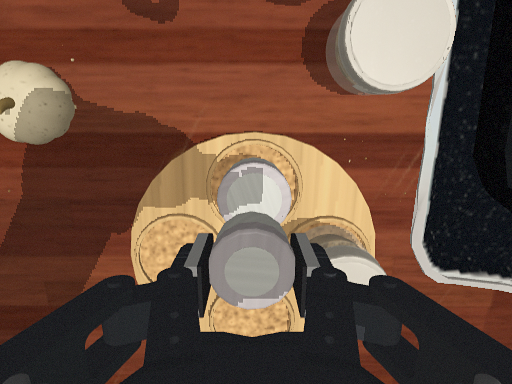

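The small tin is held at (252,262), with the large tin at (254,197) below it in the same column. Lower, release and rise.

```bash
python3 -m creep '0 0 0 0 1.4 20 -1; 0 0 0 0 1.4 45 -1; 0 0 0 0 1.4 66 -1; 0 0 0 0 1.4 76 -1; 0 0 0 0 1.4 80.5 -1; 0 0 0 0 1.4 82.5 -1; 0 0 0 0 1.4 83 -1; 0 0 0 0 1.4 83 -1'; python3 -m creep '0 0 0 0 0 0 -0.1; 0 0 0 0 0 0 0.2; 0 0 0 0 0 0 0.4; 0 0 0 0 0 -10 0.6; 0 0 0 0 0 -40 1; 0 0 0 0 0 -85 1; 0 0 0 0 0 -95 1; 0 0 0 0 0 -95 1'; python3 -c "
from h import *
delta((.488,.23,.16))"
```

```text
clock: 13.7
tcp_pos: [0.5129, -0.2854, 0.0608]
orientation: [3.141, -0.0, 0.001]
contact_force: [-0.2, 0.1, 0.2]
grip_width: 0.0378
gripper_force: 35.2
clock: 14.7
tcp_pos: [0.5129, -0.2854, 0.1562]
orientation: [3.141, -0.001, 0.003]
contact_force: [-1.6, 0.9, -0.7]
grip_width: 0.0851
gripper_force: 0.0
[ 0.001 -0.002 -0.   ] [ -25.1 -515.4   -4.2]
```

```bash
python3 -m creep '0 0 0 -10 -25 0 1; 0 0 0 -20 -75 0 1; 0 0 0 -30 -135 0 1; 0 0 0 -35 -195 0 1; 0 0 0 -35 -255 0 1; 0 0 0 -35 -315 0 1; 0 0 0 -32 -375 0 1; 0 0 0 -29 -430 0 1; 0 0 0 -26 -480 0 1; 0 0 0 -25 -515 0 1'; python3 -m creep '0 0 0 0 0 0 1; 0 0 0 0 0 0 1;0 0 0 0 0 0 1'; python3 - <<'E'
from h import *
shot("wrist","w6")
im,d=shot("top","t6");P=cloud("top",d).reshape(-1,3)
for a,b in((.042,.056),(.07,.09)):
    m=(np.hypot(P[:,0]-.5125,P[:,1]+.2825)<.06)&(P[:,2]>a)&(P[:,2]<b)
    print(m.sum(),cv2.minEnclosingCircle(P[m][:,:2].astype(np.float32)),np.median(P[m][:,2]))
delta((.488,.229,.03))
E
```

```text
clock: 15.95
tcp_pos: [0.4864, 0.2321, 0.1538]
orientation: [3.141, 0.003, -0.004]
contact_force: [0.0, -0.1, -0.1]
grip_width: 0.0855
gripper_force: 0.0
clock: 16.32
tcp_pos: [0.4876, 0.228, 0.1547]
orientation: [3.14, -0.004, -0.001]
contact_force: [-1.1, 0.5, 0.3]
grip_width: 0.0858
gripper_force: 0.0
192 ((0.5123628377914429, -0.2844434678554535), 0.03048492781817913) 0.049971503795217656
190 ((0.5119713544845581, -0.28536808490753174), 0.020334668457508087) 0.08001683358257493
[ 0.001  0.    -0.002] [  0.2  -0.7 125.1]
```

View pics/w6.png

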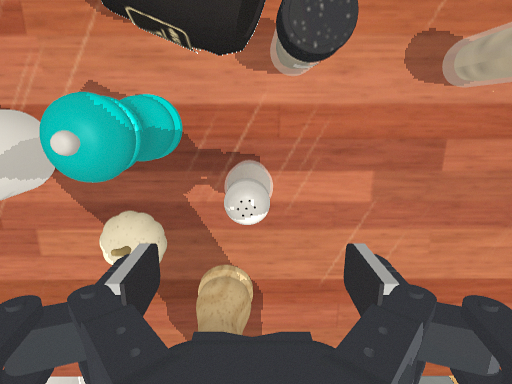

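The stack is centred within about 1 mm. The shaker at (248,195) is between the fingers, with the turquoise mill and the gourd clear. Descend with narrower fingers.

```bash
python3 -m creep '0 0 0 0 -0.7 15 0.5; 0 0 0 0 -0.7 40 0.5; 0 0 0 0 -0.7 70 0.5; 0 0 0 0 -0.7 97 0.5; 0 0 0 0 -0.7 115 0.5; 0 0 0 0 -0.7 124 0.5; 0 0 0 0 -0.7 125 0.5; 0 0 0 0 -0.7 125 -1; 0 0 0 0 -0.7 125 -1; 0 0 0 0 -0.7 125 -1' 35; python3 -m creep '0 0 0 0 0 0 -1; 0 0 0 0 0 0 -1; 0 0 0 0 0 -10 -1; 0 0 0 0 0 -40 -1; 0 0 0 0 0 -85 -1; 0 0 0 0 0 -130 -1; 0 0 0 0 0 -160 -1; 0 0 0 0 0 -160 -1';  python3 - <<'E'
from h import *
delta((.4878,.228,.03),(.46,0,.19),(.374,-.281,.19))
E
```

```text
clock: 17.68
tcp_pos: [0.4883, 0.2309, 0.0314]
orientation: [-3.141, 0.0, -0.003]
contact_force: [-1.0, -0.8, 6.9]
grip_width: 0.0392
gripper_force: 35.1
clock: 18.68
tcp_pos: [0.4891, 0.2313, 0.1934]
orientation: [-3.139, 0.001, -0.008]
contact_force: [0.1, -0.1, -1.5]
grip_width: 0.0389
gripper_force: 35.1
[-0.002 -0.005 -0.   ] [ -2.1   3.7 163.3]
[-0.002 -0.005 -0.   ] [-29.  231.3   2.7]
[-0.002 -0.005 -0.   ] [-114.9  512.4    1.6]
```

```bash
python3 -m creep '0 0 0 -5 25 0 -1; 0 0 0 -12 70 0 -1; 0 0 0 -19 125 0 -1; 0 0 0 -26 180 0 -1; 0 0 0 -36 240 0 -1; 0 0 0 -55 300 0 -1; 0 0 0 -75 360 0 -1; 0 0 0 -95 420 0 -1; 0 0 0 -108 475 0 -1; 0 0 0 -115 512 0 -1'; python3 -m creep '0 0 0 0 0 0 -1; 0 0 0 0 0 0 -1;0 0 0 0 0 0 -1'; python3 - <<'E'
from h import *
shot("wrist","w7")
delta((.3735,-.281,.0425))
E
```

```text
clock: 19.92
tcp_pos: [0.3703, -0.2839, 0.1895]
orientation: [-3.141, 0.005, 0.003]
contact_force: [0.4, 0.6, -1.1]
grip_width: 0.0387
gripper_force: 35.2
clock: 20.3
tcp_pos: [0.3727, -0.2801, 0.19]
orientation: [-3.141, -0.003, 0.001]
contact_force: [0.5, 0.5, -0.2]
grip_width: 0.0384
gripper_force: 35.2
[-0.     0.     0.002] [  0.7   0.8 147.6]
```

View pics/w7.png

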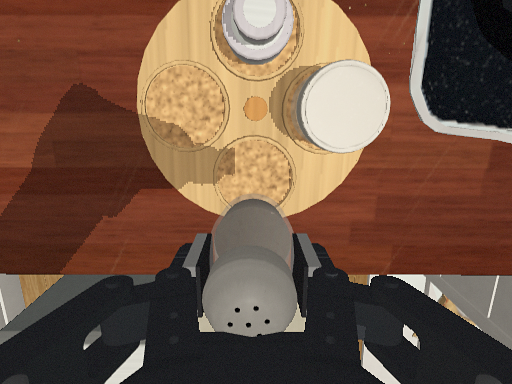

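The shaker is held upright above the near well, which is at (255,172) in the same column. Lower, release and rise.

```bash
python3 -m creep '0 0 0 0.7 0.8 20 -1; 0 0 0 0.7 0.8 60 -1; 0 0 0 0.7 0.8 100 -1; 0 0 0 0.7 0.8 128 -1; 0 0 0 0.7 0.8 140 -1; 0 0 0 0.7 0.8 145 -1; 0 0 0 0.7 0.8 147 -1; 0 0 0 0.7 0.8 147.5 -1; 0 0 0 0.7 0.8 147.5 -1'; python3 -m creep '0 0 0 0 0 0 -0.1; 0 0 0 0 0 0 0.2; 0 0 0 0 0 0 0.5; 0 0 0 0 0 -8 0.5; 0 0 0 0 0 -35 0.6; 0 0 0 0 0 -80 1; 0 0 0 0 0 -130 1; 0 0 0 0 0 -175 1; 0 0 0 0 0 -175 1; 0 0 0 0 0 -175 1'; python3 -c "
from h import *
delta((.46,0,.22),(.3682,.2535,.22))"
```

```text
clock: 21.48
tcp_pos: [0.3736, -0.2826, 0.0434]
orientation: [3.141, -0.001, 0.002]
contact_force: [-0.6, 0.5, -0.7]
grip_width: 0.0387
gripper_force: 35.2
clock: 22.72
tcp_pos: [0.3728, -0.2821, 0.2177]
orientation: [-3.142, 0.0, 0.0]
contact_force: [-0.6, -0.9, -0.6]
grip_width: 0.0852
gripper_force: 0.0
[-0.  0. -0.] [  87.1 -282.1   -2.4]
[-0.  0. -0.] [  -4.8 -535.6   -2.3]
```

```bash
python3 -m creep '0 0 0 10 -20 0 1; 0 0 0 35 -60 0 1; 0 0 0 55 -115 0 1; 0 0 0 70 -170 0 1; 0 0 0 80 -230 0 1; 0 0 0 80 -290 0 1; 0 0 0 70 -345 0 1; 0 0 0 52 -400 0 1; 0 0 0 30 -450 0 1; 0 0 0 10 -495 0 1'; python3 -m creep '0 0 0 -10 -30 0 1; 0 0 0 -14.5 -40 0 1;0 0 0 -14.5 -40 0 1;0 0 0 -14.5 -40 0 1'; python3 - <<'E'
from h import *
shot("wrist","w8")
im,d=shot("top","t8");P=cloud("top",d).reshape(-1,3)
m=(np.hypot(P[:,0]-.3735,P[:,1]+.2825)<.06)&(P[:,2]>.078)&(P[:,2]<.11)
print(m.sum(),cv2.minEnclosingCircle(P[m][:,:2].astype(np.float32)),P[m][:,2].max())
delta((.368,.253,.112))
E
```

```text
clock: 23.98
tcp_pos: [0.3814, 0.2139, 0.2164]
orientation: [3.141, 0.001, -0.004]
contact_force: [1.3, 1.4, -0.5]
grip_width: 0.0853
gripper_force: 0.0
clock: 24.48
tcp_pos: [0.3693, 0.2511, 0.2173]
orientation: [3.14, -0.004, -0.001]
contact_force: [0.0, -0.4, -0.2]
grip_width: 0.0852
gripper_force: 0.0
147 ((0.3738788962364197, -0.2814607322216034), 0.017384152859449387) 0.1029474027625427
[ 0.001  0.    -0.003] [ -1.4  -1.7 105.6]
```

View pics/w8.png

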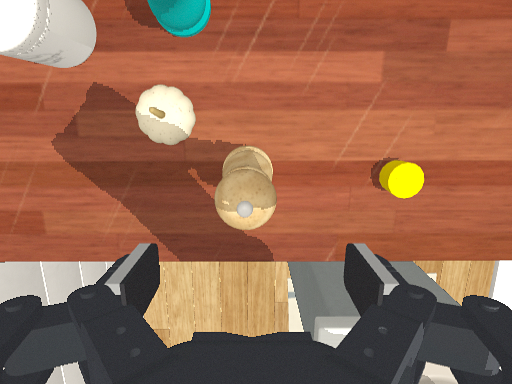

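The shaker is placed at its well centre. The mill, with its knob at (245,209), lies between the fingers. Descend onto its head.

```bash
python3 -m creep '0 0 0 -1.4 -1.7 15 1; 0 0 0 -1.4 -1.7 40 1; 0 0 0 -1.4 -1.7 70 1; 0 0 0 -1.4 -1.7 92 1; 0 0 0 -1.4 -1.7 103 1; 0 0 0 -1.4 -1.7 105.5 1; 0 0 0 -1.4 -1.7 105.5 0.6; 0 0 0 -1.4 -1.7 105.5 -1; 0 0 0 -1.4 -1.7 105.5 -1; 0 0 0 -1.4 -1.7 105.5 -1' 50; python3 -m creep '0 0 0 0 0 0 -1; 0 0 0 0 0 0 -1; 0 0 0 0 0 0 -1'; python3 -m creep '0 0 0 0 0 -5 -1; 0 0 0 0 0 -20 -1; 0 0 0 0 0 -45 -1; 0 0 0 0 0 -80 -1; 0 0 0 0 0 -110 -1; 0 0 0 0 0 -120 -1; 0 0 0 0 0 -120 -1';  python3 - <<'E'
from h import *
delta((.46,.03,.24),(.443,-.212,.235))
E
```

```text
clock: 25.82
tcp_pos: [0.3682, 0.2551, 0.1137]
orientation: [-3.141, 0.0, -0.003]
contact_force: [-1.7, -0.3, 8.6]
grip_width: 0.0462
gripper_force: 49.8
clock: 26.2
tcp_pos: [0.3682, 0.2551, 0.1136]
orientation: [-3.141, 0.0, -0.003]
contact_force: [-2.5, -1.2, 8.9]
grip_width: 0.0466
gripper_force: 49.8
clock: 27.08
tcp_pos: [0.3676, 0.2544, 0.2326]
orientation: [-3.141, 0.001, -0.002]
contact_force: [0.6, 0.8, -3.3]
grip_width: 0.0462
gripper_force: 51.7
[-0.    -0.001 -0.   ] [ 92.5 224.3  -7.3]
[-0.    -0.001 -0.   ] [ 75.6 466.3  -2.4]
```

Carry gently to the mill well.

```bash
python3 -m creep '0 0 0 8 10 0 -1; 0 0 0 25 35 0 -1; 0 0 0 48 75 0 -1; 0 0 0 68 125 0 -1; 0 0 0 84 180 0 -1; 0 0 0 90 235 0 -1; 0 0 0 92 290 0 -1; 0 0 0 88 340 0 -1; 0 0 0 84 385 0 -1; 0 0 0 80 420 0 -1'; python3 -m creep '0 0 0 -2 25 0 -1; 0 0 0 -4 40 0 -1; 0 0 0 -4.5 46 0 -1;0 0 0 -4.5 46 0 -1;0 0 0 -4.5 46 0 -1;0 0 0 -4.5 46 0 -1'; python3 - <<'E'
from h import *
im,d=shot("wrist","w9"); shot("scene","s9")
im2,d2=shot("top","t9");P=cloud("top",d2).reshape(-1,3)
delta((.443,-.212,.125))
E
```

```text
clock: 28.32
tcp_pos: [0.4458, -0.1685, 0.2308]
orientation: [-3.141, 0.004, 0.004]
contact_force: [0.3, -0.0, -1.3]
grip_width: 0.0461
gripper_force: 51.8
clock: 29.08
tcp_pos: [0.4431, -0.2108, 0.2324]
orientation: [-3.142, -0.002, -0.0]
contact_force: [0.9, 0.3, -1.8]
grip_width: 0.0464
gripper_force: 51.8
[ 0. -0.  0.] [ -0.    0.7 107.4]
```

View pics/w9.png

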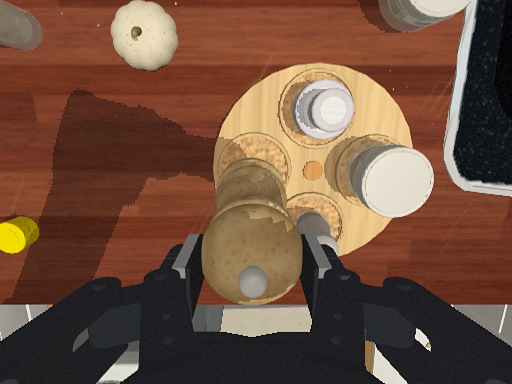

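View pics/s9.png

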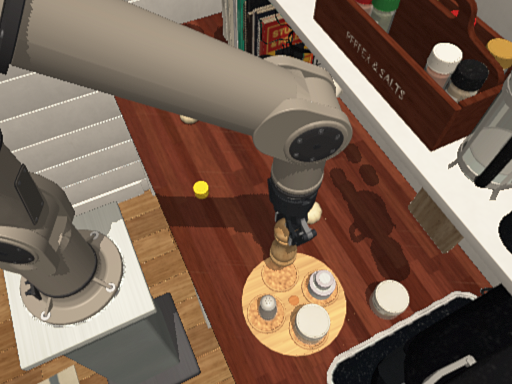

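The mill is held upright over its well. Shaker, stack and jar stand properly on the tray. Lower and release.

```bash
python3 -m creep '0 0 0 0 0.7 12 -1; 0 0 0 0 0.7 35 -1; 0 0 0 0 0.7 62 -1; 0 0 0 0 0.7 85 -1; 0 0 0 0 0.7 98 -1; 0 0 0 0 0.7 104 -1; 0 0 0 0 0.7 106.5 -1; 0 0 0 0 0.7 107.5 -1; 0 0 0 0 0.7 108 -1; 0 0 0 0 0.7 108 -1'; python3 -m creep '0 0 0 0 0 0 -0.1; 0 0 0 0 0 0 0.3; 0 0 0 0 0 0 0.7; 0 0 0 0 0 0 0.9; 0 0 0 0 0 -10 0.9; 0 0 0 0 0 -40 1; 0 0 0 0 0 -85 1; 0 0 0 0 0 -120 1; 0 0 0 0 0 -120 1'; python3 -m creep '0 0 0 0 -40 0 1; 0 0 0 0 -90 0 1; 0 0 0 0 -145 0 1; 0 0 0 0 -190 0 1; 0 0 0 0 -220 0 1; 0 0 0 0 -220 0 1'; python3 - <<'E'
from h import *
im,d=shot("top","t10");P=cloud("top",d).reshape(-1,3);im,d=shot("scene","s10");Q=cloud("scene",d).reshape(-1,3)
for P in(P,Q):
  for k,x,y,a,b in(("mill",.443,-.212,.13,.148),("jar",.442,-.354,.06,.09),("shk",.374,-.281,.078,.11),("L",.512,-.284,.042,.056),("S",.512,-.284,.07,.09)):
    m=(np.hypot(P[:,0]-x,P[:,1]-y)<.045)&(P[:,2]>a)&(P[:,2]<b)
    if m.any(): print(k,m.sum(),cv2.minEnclosingCircle(P[m][:,:2].astype(np.float32)),np.median(P[m][:,2]))
E
```

```text
clock: 30.48
tcp_pos: [0.4431, -0.2124, 0.1247]
orientation: [3.141, -0.001, 0.001]
contact_force: [-0.8, -0.5, -2.2]
grip_width: 0.0463
gripper_force: 51.8
clock: 31.6
tcp_pos: [0.4448, -0.2129, 0.2479]
orientation: [3.139, -0.001, 0.01]
contact_force: [0.1, -0.1, -0.4]
grip_width: 0.0854
gripper_force: 0.0
clock: 32.35
tcp_pos: [0.4424, 0.0101, 0.2439]
orientation: [-3.141, -0.007, 0.001]
contact_force: [-0.0, -0.3, 0.9]
grip_width: 0.0852
gripper_force: 0.0
mill 255 ((0.44230717420578003, -0.21098503470420837), 0.025246920064091682) 0.14251725729172487
jar 647 ((0.44201380014419556, -0.3531776964664459), 0.03668690472841263) 0.07948666753510064
shk 149 ((0.3735983371734619, -0.2815856635570526), 0.017566008493304253) 0.09526858932267009
L 195 ((0.5116564631462097, -0.283843994140625), 0.030162623152136803) 0.04983705379941302
S 191 ((0.5113396644592285, -0.28520259261131287), 0.020463932305574417) 0.08018250901816139
mill 305 ((0.4421660900115967, -0.21133507788181305), 0.02516019344329834) 0.1425137616377995
jar 1016 ((0.4421643614768982, -0.35461297631263733), 0.03629559278488159) 0.0809165426639375
shk 225 ((0.3738037049770355, -0.28243616223335266), 0.01724451594054699) 0.0965824668056008
L 264 ((0.5114042162895203, -0.2851394712924957), 0.0299836415797472) 0.05093532386328346
S 269 ((0.5113897919654846, -0.28623613715171814), 0.02039528079330921) 0.08114297203618134
```

View pics/s10.png

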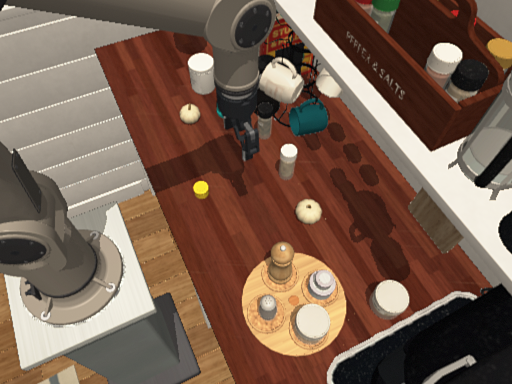

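The final view shows everything upright in its well: mill (282,260), shaker (267,308), tin stack (321,284) and jar (310,322). The arm is clear, so I'm handing in.

```bash
python3 -c "
from bench import r
print(r.hand_in())"
```

```text
the job is handed in; nothing more can be done
None
```

The job is handed in (no verdict was returned): shaker, mill and large tin stand in their wells clockwise from the jar, the small tin is about 1 mm off centre on the large tin, and everything is upright and released.

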